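# Fit the return spring of an antenna tilt brake

### The arm

A 7-joint arm with a two-finger parallel gripper is mounted at the origin on the work surface. World frame = base frame: x ahead of the robot, y to its left, z up, the work surface at z = 0. Lengths are in m, angles in rad, forces in N, time in s.
With the tool pointing down it reaches from about 0.425 to 0.825 m from the base axis. Payload 3.6 kg.
Tool frame: the origin (TCP) lies at the very end of the fingers, on their centre line; the grasp point (between the pads) lies 19 mm behind it; z points along the fingers, y is the line along which they close (so a half turn about z gives the same grasp; the last joint's range is limited). The gripper opens to 93 mm and grips with 3 to 60 N. Pads are 15 mm wide; open, the fingers measure 128 mm over their backs; the gripper's body (75 mm by 188 mm) begins 65 mm behind the grasp point.
Start: joints at [1.27, 0.615, -0.013, 1.423, 0.008, 1.103, -0.04], TCP at [0.176, -0.626, 0.219] pointing down, gripper open.
Joint ranges: [-3.12, 3.12], [-0.3, 2.06], [-1.34, 1.32], [0.26, 2.42], [-1.36, 4.5], [0.01, 1.98], [-2.84, 2.84]. Speed limits (rad/s): [2.79, 2.79, 3.14, 3.14, 3.14, 3.14, 3.14].

### API

Orientations are given as [roll, pitch, yaw] about the fixed x, y, z axes, in that order (R = Rz(yaw) Ry(pitch) Rx(roll)).
In Python, from workcell import manip gives the robot as it stands.
- The arm moves only by the tool move_arm, never from a script. Its argument "targets" is a list of rows, each a list of 7 numbers: the turn, a rotation vector about the tool's x, y, z in degrees, then the shift along the tool's x, y, z in mm, then the opening, from 0 (shut) to 1 (fully open). In form: [[wx, wy, wz, dx, dy, dz, gripper], ...]. A call has 1 to 12 rows; each row shifts and turns the commanded pose from where the row before left it, along the tool's axes as they then stand; what a row does not reach is not made up. A row lasts 1/12 s, in which the tool goes at most 41.7 mm and 7.16 degrees, less where a joint would pass 70% of its speed; a pose out of reach is approached as far as the arm can. A call with a gripper value outside its range is refused whole. The fingers move at their own pace and stop on an object; the grip force is fixed at half the most. Time passes only in rows, so rows that do not move let the fingers close. It gives the time, the measured TCP pose, the force, the opening and the grip force at its end, in the units of the state.
- manip.sense(): the state, without advancing time (a new reading comes with each control period).
- manip.grab_frame(name): name is "scene" or "top" or "wrist"; returns the picture (400x640x3 uint8, red, green, blue); there is no depth.
- manip.camera_info(name): a dict with "fx", "fy", "cx", "cy" (pixels), "world_to_cam" (4x4, takes a point from world to camera coordinates). Camera axes: x right, y up, looking along -z (the intrinsics and any distortion apply to the point x, -y, -z); pixel columns grow to the right and rows downward; lengths in m; the calibration is good to about 2 mm. A picture is of the moment at which its call begins: read the wrist's pose just before it. camera_info takes no time and is no camera call; for the wrist camera it gives the pose at the moment of the call.
- manip.finish_job(): hands the job in; it is judged then, once.
The state is a dict: "clock": time; "qpos": joint angles; "dq": joint speeds; "joint_efforts": joint torques, N m; "tcp_pos": TCP position; "tool_rot": TCP orientation; "force": force on the tool from outside, world axes, zero at the start; "ft_torque": the same for the moment, N m; "opening": finger opening in m; "grasp_force": force on a finger pad.
Only numpy, scipy, OpenCV 4.12 (cv2) and the standard library are available. Lean on these libraries where they do the work, as an engineer would, in place of code of your own. Each camera call takes 0.05 s, during which the arm holds its last target. There are 200 camera calls.

### The job

Fit the steel tension spring to the brake bracket: first drop the leg of its hook fully down into the hole of the dark anchor plate, then stretch the spring and slip the eye at its other end over the headed post so that it lies flat on the rail and stays there under tension. Work gently: feel for the hole rather than pressing hard on the bracket, never stretch the spring far past the post, leave the other things on the bench where they are, and let go at the end.

Things in the scene. Friction and masses are not known exactly. Their poses are not given: they have to be found in the camera images.
- bracket: Fixed tilt-brake bracket: white slab 300 x 112 x 10 mm carrying an aluminium rail 40 mm wide, its top face 30 mm above the bench. Origin at the bench, mid-slab; x runs along the rail from the dark anchor plate to the headed post, z up. Brake drum, 32 mm high, on the -y side, over 60 mm from the rail's centre line. Over 50 N from the spring (all its contacts added) spoils it.
- anchor_start (a point): Point on top of the dark steel anchor plate (70 mm along x, 40 mm wide, top flush with the rail) on the rail's centre line: x = -105 mm, y = 0, z = 30 mm of the bracket, same axes. The plate may be clamped anywhere along its slot: its upright hole (8.5 mm diameter, 20 mm deep, sharp rim) lies on the centre line 3 to 31 mm from here towards the post. The hole is not tracked; it stays put.
- post_top (a point): Centre of the top of the headed steel post, on the rail at x = 88 mm, y = 0 in the bracket's frame. The post stands 10 mm above the rail: neck 7 mm diameter and 7 mm high, head 9 mm diameter with a bevelled top. Its axes are those of the bracket.
- heatsink: Fixed black finned attenuator block 120 x 56 x 36 mm, origin centre of its underside; the spring lies along its flat top at the start, the leg hanging over its -x end.
- spring: Steel tension spring with two end fittings, about 150 g, lying flat. Origin on the axis of its hook leg at the level of the underside; x runs along the spring to the eye, z up. Leg (6 mm diameter, flat tip) at x = 0, hanging 16 mm below the underside. Coil 12 mm diameter from x = 36 to 96 mm; its ends move apart straight along x, it does not bend or twist.
- hook_block (a point): Centre of the top of the flat-sided grip block at the hook end (24 mm along x, 14 mm wide, 22 mm tall from the underside up), 24 mm from the leg's axis.
- eye_block (a point): Centre of the top of the equal grip block at the eye end (24 x 14 x 22 mm tall), 108 mm + stretch from the leg's axis, 34 mm short of the eye's centre.
- leg_tip (a point): Lowest point of the spring's leg, 16 mm under the spring's underside; axes those of the spring.
- eye (a point): Centre of the eye at the level of the underside (142 mm + stretch from the leg). The eye is a flat ring 5 mm thick, inner diameter 14, outer 22 mm; axes those of the spring.
- spring_end (a joint): Stretch of the spring in m: 0 closed, force 2 N + 200 N/m x stretch (5 to 12 N in place, stretched some 15 to 45 mm; over 60 mm it is spoilt).
- dust_cap: Bystander: black cap 18 mm diameter, 12 mm high, on the bracket's slab beside the rail; origin centre of underside.
- connector: Bystander: small brass connector, 20 mm diameter, 16 mm high; origin centre of underside.
- horn: Bystander: white plastic flange (100 mm) with a round stub, 85 mm high; origin centre of underside.
- driver: Bystander: screwdriver lying on the bench.
- spanner: Bystander: spanner lying on the bench.
- filter: Bystander: aluminium filter box 70 x 50 x 30 mm with brass connectors.
- screw_tray: Bystander: grey open tray 100 x 70 x 25 mm.
Mind the look-alikes: they are no part of the job. Of the things like the spring, leave any that is blue; of the rest the smaller one is meant.

How it is judged:
On the way, in this order (a step that is already met when the one before it is completed fails the run):
1. the leg is down in the anchor hole, spring not yet stretched (z of leg_tip in the frame of bracket between 0.008 and 0.0175 m and y of leg_tip in the frame of bracket between -0.006 and 0.006 m and x of leg_tip in the frame of bracket between -0.106 and -0.07 m and value of joint spring_end below 0.006 m), for 0.2 s.
2. with the leg still in the hole, the eye is over the post (z of leg_tip in the frame of bracket between 0.008 and 0.0175 m and y of leg_tip in the frame of bracket between -0.006 and 0.006 m and x of leg_tip in the frame of bracket between -0.106 and -0.07 m and horizontal distance between eye and post_top below 0.0055 m and z of eye in the frame of bracket below 0.0335 m and value of joint spring_end above 0.012 m), for 0.2 s.
At the end, for the whole second after the job is handed in: The leg tip is at least 12.5 mm below the rail's top in the anchor hole, the eye's centre is within 5.5 mm of the post's axis and its underside less than 3.5 mm above the rail, the spring is stretched more than 12 mm, is at rest and let go (all of step 2 and linear speed of spring below 0.02 m/s and contact force between the fingers and spring below 0.1 N); the robot touches nothing.
It fails at once if the spring is pressed or dragged against the bracket with more than 50 N (contact force between spring and bracket above 50 N).
It fails at once if the spring is stretched by more than 60 mm (value of joint spring_end above 0.06 m).
It fails at once if a bystander is moved by more than 30 mm (distance of any of dust_cap, connector, horn, driver, spanner, filter, screw_tray from where it was at the start of the episode above 0.03 m).
It also fails if it takes over 64 s, if anything falls off the work surface, if the arm or the gripper's body presses on something with over 40 N, if the wrist force passes 120 N, or if a joint passes its speed limit or range.

## Working session

There is one attempt and no reset: what is moved stays moved. The work goes in short steps, Python scripts to look and compute and a tool call to move; the robot and the scene stay as the last step left them, time stands still between calls to the robot, and variables do not carry over. Pictures are saved under pics/ and viewed, at most 10 in all, crops included, and the job is handed in when it is done.

Besides the shell and the picture viewer there is one more tool, called after "Request:" by a JSON object that holds its "method" and its "body", one argument or row to a line. move_arm: Moves the arm, as the interface text tells. Its arguments: {"type":"object","properties":{"targets":{"type":"array"}},"required":["targets"]}

```bash
mkdir -p pics
cat > h.py <<'E'
from workcell import manip
import numpy as np, cv2, json
from scipy.spatial.transform import Rotation as R
def grab(n,f):
    im=manip.grab_frame(n); cv2.imwrite('pics/'+f,im[:,:,::-1]); return im
def ray(ci,u,v):
    M=np.linalg.inv(np.array(ci['world_to_cam'])); d=np.array([(u-ci['cx'])/ci['fx'],-(v-ci['cy'])/ci['fy'],-1.])
    return M[:3,3], M[:3,:3]@d
def onz(ci,u,v,z):
    o,d=ray(ci,u,v); return o+d*(z-o[2])/d[2]
def px(ci,p):
    c=np.array(ci['world_to_cam'])@np.r_[p,1]; return np.array([ci['cx']-ci['fx']*c[0]/c[2], ci['cy']+ci['fy']*c[1]/c[2]])
E
python3 - <<'E'
from h import *
print(manip.sense())
for n in('scene','top','wrist'): print(n,manip.camera_info(n))
grab('top','top0.png');grab('scene','scene0.png')
E
```

```text
{'clock': 0.0, 'qpos': array([ 1.27047596,  0.61590503, -0.01262374,  1.42492087,  0.00811543,
        1.10340214, -0.04041236]), 'dq': array([ 6.08808716e-04,  5.15500824e-04, -1.61084528e-03, -9.11004118e-04,
        8.44919716e-06, -2.59938344e-03, -8.73692782e-04]), 'joint_efforts': array([ 8.45857971e-05, -4.58938336e+01,  2.09183511e-01, -1.65743172e+01,
       -6.10359362e-02,  2.04202632e-02,  2.30559717e-04]), 'tcp_pos': array([ 0.17555678, -0.62500436,  0.21748311]), 'tool_rot': array([-3.13900815e+00,  4.74089876e-05,  2.73887743e-01]), 'force': array([-0.2674457 ,  0.46447215,  1.04332106]), 'ft_torque': array([ 0.01277042, -0.0116266 ,  0.02367434]), 'grasp_force': 0.0, 'opening': 0.09281600917930363}
scene {'fx': 496.63080701125574, 'fy': 496.63080701125574, 'cx': 324.09580500811484, 'cy': 199.93647175522455, 'world_to_cam': array([[ 0.44859624,  0.89368541, -0.00937044, -0.03470729],
       [-0.66505867,  0.34080159,  0.66449322,  0.35840517],
       [ 0.59704136, -0.29185727,  0.74723554, -1.83083592],
       [ 0.        ,  0.        ,  0.        ,  1.        ]])}
top {'fx': 503.92268187293746, 'fy': 503.92268187293746, 'cx': 324.97673433897785, 'cy': 200.35740189204492, 'world_to_cam': array([[-0.01295311, -0.99959386,  0.02538359, -0.22922154],
       [ 0.99812824, -0.0114084 ,  0.06008212, -0.49880726],
       [-0.05976813,  0.02611432,  0.99787064, -1.51900906],
       [ 0.        ,  0.        ,  0.        ,  1.        ]])}
wrist {'fx': 350.7003570580622, 'fy': 350.7003570580622, 'cx': 316.80163721179116, 'cy': 199.9661192556386, 'world_to_cam': array([[ 2.70904158e-01, -9.62605972e-01, -8.24880361e-04,
        -6.49863511e-01],
       [ 9.33772510e-01,  2.62997589e-01, -2.42695628e-01,
         2.91193300e-02],
       [ 2.33837203e-01,  6.49770041e-02,  9.70102135e-01,
        -3.88465775e-01],
       [ 0.00000000e+00,  0.00000000e+00,  0.00000000e+00,
         1.00000000e+00]])}
```

View pics/top0.png

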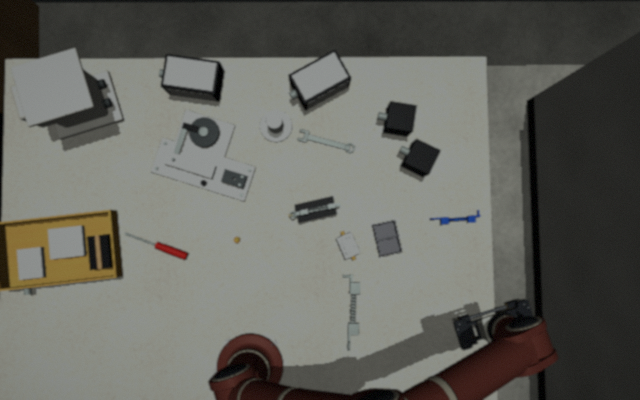

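View pics/scene0.png

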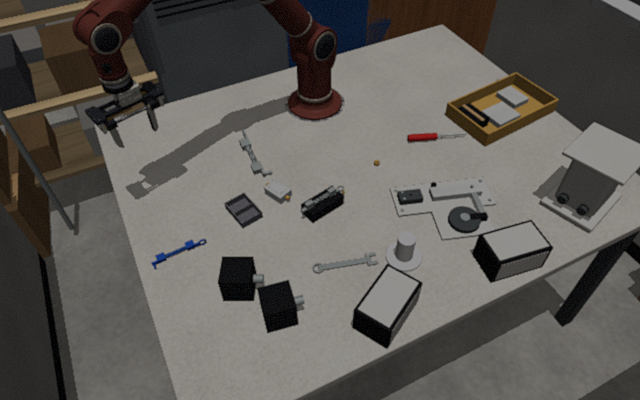

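The top view shows three springs: grey on the bench (352,312), blue (456,218), and a small one on the black heatsink (316,209). The one on the heatsink fits, as it is not blue, it is smaller than the bench one, and it lies on the finned block. Bracket is near (205,160), with its dark plate at (236,179). I'll confirm with an enlarged crop.

Run:
```python
from h import *
a=cv2.imread('pics/top0.png'); b=cv2.imread('pics/scene0.png')
c1=cv2.resize(a[185:235,270:370],None,fx=4,fy=4,interpolation=3)
c2=cv2.resize(a[100:210,145:265],None,fx=3.33,fy=3.33,interpolation=3)
c3=cv2.resize(b[175:235,290:350],(400,400),interpolation=3)
c=np.zeros((600,800,3),np.uint8)
c[:200,:400]=c1; c[200:200+c2.shape[0],:c2.shape[1]]=c2[:400,:400]; 
c3=cv2.resize(b[170:245,285:365],(400,300),interpolation=3); c4=cv2.resize(b[170:245,385:505],(400,250),interpolation=3)
c[:300,400:]=c3; c[300:550,400:]=c4
cv2.imwrite('pics/crop1.png',c)
```

```text
(no output)
```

View pics/crop1.png

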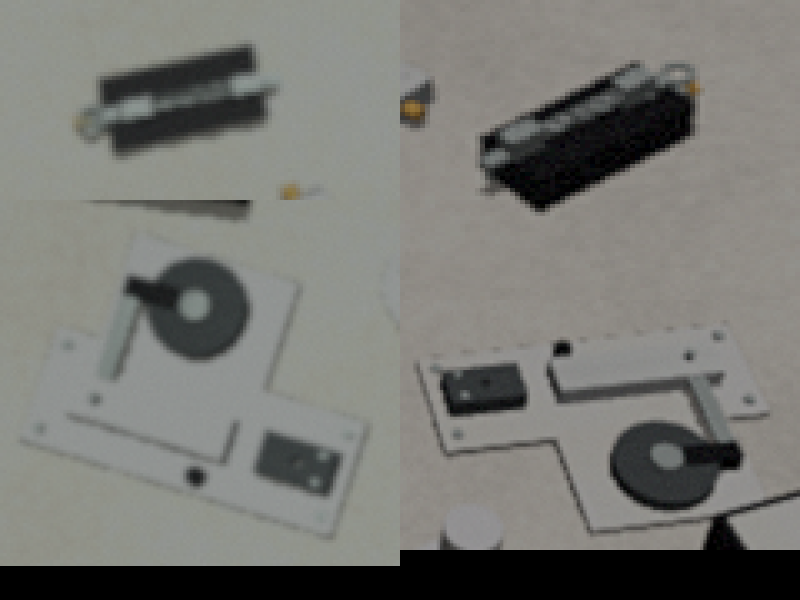

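The crop confirms it. The small grey spring on the heatsink has its eye at the left (crop 92,122, i.e. top px 293,215) and its leg at the right (339,207). On the bracket the dark plate is at about (234,179), with one hole, and the post is near (173,159). Now coarse positions.

Run:
```python
from h import *
ci=manip.camera_info('top')
f=lambda u,v,z:onz(ci,u,v,z)
P={'hookb':f(270+252/4,185+87/4,.055),'eyeb':f(270+135/4,185+110/4,.055),'eye':f(270+92/4,185+122/4,.038),'leg':f(270+275/4,185+87/4,.04),
'plate':f(145+297/3.33,100+263/3.33,.03),'post':f(145+95/3.33,100+198/3.33,.04)}
for k,v in P.items(): print(k,v.round(4))
for a,b in(('hookb','eyeb'),('plate','post')):
  d=P[b]-P[a]; print(a,b,np.linalg.norm(d[:2]),np.degrees(np.arctan2(d[1],d[0])))
s=manip.sense(); Rt=R.from_euler('xyz',s['tool_rot'])
w=np.linalg.inv(manip.camera_info('wrist')['world_to_cam'])
print('cam in tool',Rt.inv().apply(w[:3,3]-s['tcp_pos']), 'look in tool',Rt.inv().apply(-w[:3,2]))
```

```text
hookb [ 0.4744 -0.2579  0.055 ]
eyeb [ 0.4584 -0.1708  0.055 ]
eye [ 0.4504 -0.1382  0.038 ]
leg [ 0.4749 -0.2759  0.04  ]
plate [0.5631 0.0384 0.03  ]
post [0.6227 0.2178 0.04  ]
hookb eyeb 0.0885973822147537 100.44693702668896
plate post 0.18903985150644356 71.62226060963185
cam in tool [ 0.06636856  0.00052487 -0.16592688] look in tool [-0.24263712  0.00183287  0.97011539]
```

Request:
{"method": "move_arm", "body": {
  "targets": [
    [0,0,0,32.3,-25.1,0,1],
    [0,0,0,32.3,-25.1,0,1],
    [0,0,0,32.3,-25.1,0,1],
    [0,0,0,32.3,-25.1,0,1],
    [0,0,0,32.3,-25.1,0,1],
    [0,0,0,32.3,-25.1,0,1],
    [0,0,0,32.3,-25.1,0,1],
    [0,0,0,32.3,-25.1,0,1],
    [0,0,0,32.3,-25.1,0,1],
    [0,0,0,32.3,-25.1,0,1],
    [0,0,0,32.3,-25.1,0,1],
    [0,0,0,32.3,-25.1,0,1]
  ]
}}

```text
clock: 1.1
tcp_pos: [0.468, -0.2291, 0.2185]
tool_rot: [-3.141, 0.001, 0.274]
force: [1.2, 0.2, -0.7]
opening: 0.0929
grasp_force: 0.0
```

Request:
{"method": "move_arm", "body": {
  "targets": [
    [0,0,-7.1,0,0,0,1],
    [0,0,-7.1,0,0,0,1],
    [0,0,-7.1,0,0,0,1],
    [0,0,-7.1,0,0,0,1],
    [0,0,-7.1,0,0,0,1],
    [0,0,-7.1,0,0,0,1],
    [0,0,-7.1,0,0,0,1],
    [0,0,-7.1,0,0,0,1],
    [0,0,-7.1,0,0,0,1],
    [0,0,-7.1,0,0,0,1],
    [0,0,-7.1,0,0,0,1],
    [0,0,-6.6,0,0,0,1]
  ]
}}

```text
clock: 2.1
tcp_pos: [0.467, -0.231, 0.2183]
tool_rot: [-3.141, -0.001, 1.758]
force: [-0.4, 0.0, -0.5]
opening: 0.093
grasp_force: 0.0
```

Run:
```python
from h import *
s=manip.sense(); print(s['clock'],s['tcp_pos'],s['tool_rot'],s['qpos'])
ci=manip.camera_info('wrist'); im=grab('wrist','w1.png')
for p in [(.4744,-.2579,.058),(.4584,-.1708,.058),(.4504,-.1382,.038)]: print(px(ci,p))
json.dump({k:(v.tolist() if hasattr(v,'tolist') else v) for k,v in ci.items()},open('w1.json','w'))
```

```text
2.1 [ 0.46703284 -0.23095259  0.21826697] [-3.14072005e+00 -5.75364692e-04  1.75794283e+00] [ 0.73466781  0.44938859 -0.46345401  1.78468357  0.23852349  0.96418885
  0.36089993]
[319.56767594 212.03684523]
[320.34102154 118.06956753]
[318.32276023  80.98659804]
```

View pics/w1.png

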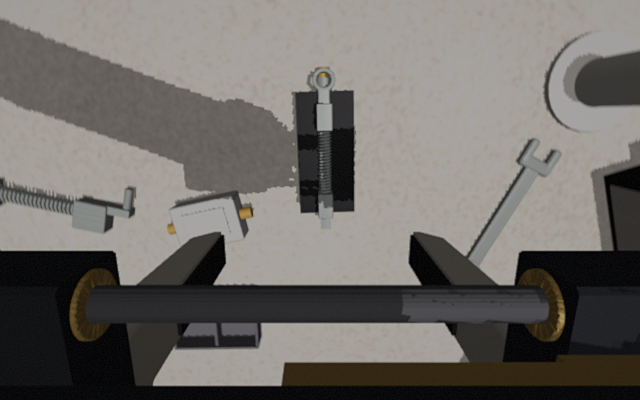

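Wrist view: the spring lies on the heatsink, with its eye ring at (322,78), eye block at (323,117), hook block near (326,208) and leg at (326,222). The filter box is to the left at (210,215), so I'll go down with the fingers part closed.

Run:
```python
from h import *
ci=json.load(open('w1.json')); im=cv2.cvtColor(cv2.imread('pics/w1.png'),cv2.COLOR_BGR2GRAY)
for r in range(62,236,4):
    seg=np.where(im[r,302:350]>95)[0]+302
    print(r, (seg.min(),seg.max(),len(seg)) if len(seg) else None, im[r,326], end=' | ')
print()
hb=onz(ci,326,206,.058); eb=onz(ci,323.5,114,.058); ey=onz(ci,321.5,77,.041)
print(hb,eb,ey,np.degrees(np.arctan2(*(eb-hb)[1::-1])),np.degrees(np.arctan2(*(ey-hb)[1::-1])),np.linalg.norm(eb-hb))
for d in(.024-.012,.024+.012): print()
```

```text
62 (np.int64(302), np.int64(349), 48) 163 | 66 (np.int64(302), np.int64(349), 48) 150 | 70 (np.int64(302), np.int64(349), 48) 148 | 74 (np.int64(302), np.int64(349), 43) 74 | 78 (np.int64(302), np.int64(349), 44) 137 | 82 (np.int64(302), np.int64(349), 44) 147 | 86 (np.int64(302), np.int64(349), 46) 90 | 90 (np.int64(302), np.int64(349), 40) 162 | 94 (np.int64(318), np.int64(329), 12) 163 | 98 (np.int64(318), np.int64(329), 12) 164 | 102 (np.int64(319), np.int64(329), 11) 164 | 106 (np.int64(317), np.int64(331), 15) 160 | 110 (np.int64(317), np.int64(331), 15) 160 | 114 (np.int64(317), np.int64(331), 15) 161 | 118 (np.int64(317), np.int64(331), 15) 160 | 122 (np.int64(317), np.int64(331), 15) 160 | 126 (np.int64(317), np.int64(331), 15) 160 | 130 (np.int64(317), np.int64(331), 15) 124 | 134 None 68 | 138 None 75 | 142 None 80 | 146 None 70 | 150 None 61 | 154 None 71 | 158 (np.int64(320), np.int64(320), 1) 79 | 162 (np.int64(321), np.int64(322), 2) 63 | 166 None 65 | 170 None 77 | 174 (np.int64(321), np.int64(322), 2) 65 | 178 None 54 | 182 None 71 | 186 None 68 | 190 None 56 | 194 None 59 | 198 None 85 | 202 (np.int64(321), np.int64(323), 3) 85 | 206 (np.int64(319), np.int64(330), 9) 82 | 210 (np.int64(319), np.int64(332), 14) 149 | 214 (np.int64(302), np.int64(349), 47) 148 | 218 (np.int64(302), np.int64(349), 48) 141 | 222 (np.int64(302), np.int64(349), 48) 148 | 226 (np.int64(302), np.int64(349), 48) 148 | 230 (np.int64(302), np.int64(349), 48) 166 | 234 (np.int64(302), np.int64(349), 48) 164 | 
[ 0.47934797 -0.25080211  0.058     ] [ 0.46052704 -0.16675147  0.058     ] [ 0.45266806 -0.13443985  0.041     ] 102.6216748938642 102.91375041018279 0.08613208541956395
```

Request:
{"method": "move_arm", "body": {
  "targets": [
    [0,0,-1,-10,3.5,0,0.35],
    [0,0,0,-10,3.3,20,0.35],
    [0,0,0,0,0,30,0.35],
    [0,0,0,0,0,30,0.35],
    [0,0,0,0,0,30,0.35],
    [0,0,0,0,0,25,0.35],
    [0,0,0,0,0,20,0.35],
    [0,0,0,0,0,12,0.35],
    [0,0,0,0,0,8,0.35],
    [0,0,0,0,0,3,0.35],
    [0,0,0,0,0,0,0.35]
  ]
}}

```text
clock: 3.07
tcp_pos: [0.4778, -0.2492, 0.0403]
tool_rot: [-3.141, -0.001, 1.769]
force: [-0.6, 0.3, 0.3]
opening: 0.0328
grasp_force: 0.0
```

Run:
```python
from h import *
s=manip.sense(); print(s['clock'],s['tcp_pos'],s['tool_rot'],s['force'])
im=grab('wrist','w2.png')
```

```text
3.0667 [ 0.47775716 -0.24919718  0.04025049] [-3.14084727e+00 -5.32773394e-04  1.76867975e+00] [-0.59215151  0.26350049  0.32625565]
```

View pics/w2.png

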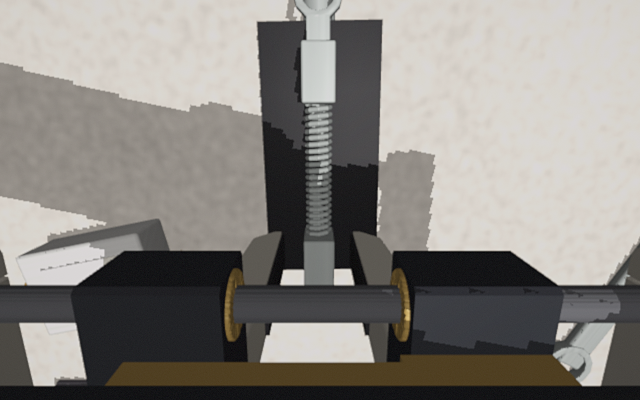

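The hook block (near edge at about 318,237) is centred between the fingers and the coil runs straight up the picture, so I'll close.

Request:
{"method": "move_arm", "body": {
  "targets": [
    [0,0,0,0,0,0,0],
    [0,0,0,0,0,0,0],
    [0,0,0,0,0,0,0],
    [0,0,0,0,0,0,0],
    [0,0,0,0,0,0,0],
    [0,0,0,0,0,0,0]
  ]
}}

```text
clock: 3.62
tcp_pos: [0.4784, -0.2495, 0.0414]
tool_rot: [3.141, 0.001, 1.769]
force: [-0.1, 0.0, 4.9]
opening: 0.0134
grasp_force: 30.0
```

Run:
```python
from h import *
s=manip.sense(); Rt=R.from_euler('xyz',s['tool_rot']); ci=manip.camera_info('wrist'); im=grab('wrist','w3.png')
print(s['clock'],s['tcp_pos'],s['tool_rot'],s['opening'],s['grasp_force'])
g=cv2.cvtColor(im,cv2.COLOR_RGB2GRAY)
print(g[225:250,318], g[30:50,318],g[95:108,318])
for u,v,z in((318,237,.058),(318,101,.058),(318,41,.058)): 
    print(Rt.inv().apply(onz(ci,u,v,z)-s['tcp_pos'])*1000)
```

```text
3.6167 [ 0.4784156  -0.24953462  0.04137445] [3.14056864e+00 8.56817112e-04 1.76947408e+00] 0.013449418327338723 30.00121235847473
[113 120 112  88  69  93 115 119 111  87  69  71  70  71  89 110 120 123
 122 121 121 121 121 122 122] [199 200 200 201 201 201 201 202 202 185 176 195 201 201 200 200 201 200
 201 201] [207 207 208 208 207 191 141  81 114 137 145 168 185]
[ 1.15476537e+01  3.90693696e-03 -1.66354551e+01]
[ 7.06019434e+01 -6.88779267e-02 -1.66861284e+01]
[ 93.34230359  -0.09690559 -16.70564147]
```

Request:
{"method": "move_arm", "body": {
  "targets": [
    [0,0,0,0,0,-5,0],
    [0,0,0,0,0,-15,0],
    [0,0,0,0,0,-25,0],
    [0,0,0,0,0,-30,0],
    [0,0,0,0,0,-30,0],
    [0,0,0,0,0,-30,0],
    [0,0,0,0,0,-20,0],
    [0,0,0,0,0,-4,0],
    [0,0,0,8,3,0,0],
    [0,0,0,15,6,0,0],
    [0,0,0,25,10,0,0],
    [0,0,0,30,12,0,0]
  ]
}}

```text
clock: 4.67
tcp_pos: [0.4908, -0.1671, 0.197]
tool_rot: [-3.137, -0.002, 1.765]
force: [-0.3, 0.8, -1.6]
opening: 0.0139
grasp_force: 30.0
```

Request:
{"method": "move_arm", "body": {
  "targets": [
    [0,0,0,36,15,0,0],
    [0,0,0,36,15,0,0],
    [0,0,0,36,15,0,0],
    [0,0,0,36,15,0,0],
    [0,0,0,36,15,0,0],
    [0,0,0,30,12,0,0],
    [0,0,0,20,9,0,0],
    [0,0,6,10,3,0,0],
    [0,0,6,0,0,0,0],
    [0,0,6,0,0,0,0],
    [0,0,6,0,0,0,0],
    [0,0,5.8,0,0,0,0]
  ]
}}

```text
clock: 5.67
tcp_pos: [0.5404, 0.0885, 0.1968]
tool_rot: [-3.136, 0.003, 1.246]
force: [-0.0, 0.3, -1.1]
opening: 0.0136
grasp_force: 30.0
```

Run:
```python
from h import *
s=manip.sense(); print(s['clock'],s['tcp_pos'],s['tool_rot'],s['force'],s['grasp_force'])
ci=manip.camera_info('wrist')
im=grab('wrist','w4.png')
json.dump({k:(v.tolist() if hasattr(v,'tolist') else v) for k,v in ci.items()},open('w4.json','w'))
```

```text
5.6667 [0.5403617  0.08847854 0.19680599] [-3.13624318e+00  2.82777990e-03  1.24551275e+00] [-0.01105361  0.26046977 -1.05894574] 29.995889961719513
```

View pics/w4.png

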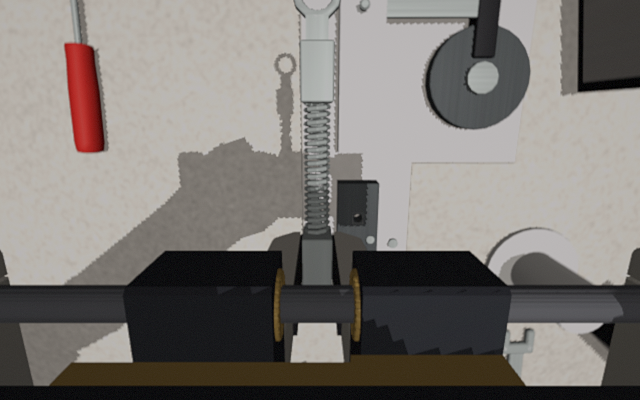

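The spring is held level. The dark plate spans about (338–378, 181–250) with its hole at about (358,217), the small light screw is at (371,240), and a round feature that could be the post is at (363,5). Now measure the hole and plate edges.

Run:
```python
from h import *
ci=json.load(open('w4.json')); im=cv2.imread('pics/w4.png'); g=cv2.cvtColor(im,cv2.COLOR_BGR2GRAY)
print(g[208:228:1,346:372:1])
m=(g<100).astype(np.uint8); 
print('row 200',[c for c in range(325,395) if abs(int(g[200,c])-int(g[200,c-1]))>25],'col 350',[r for r in range(165,250) if abs(int(g[r,365])-int(g[r-1,365]))>25])
c=np.zeros((600,800,3),np.uint8)
c[:600,:600]=cv2.resize(im[165:255,320:410],(600,600),interpolation=3); c[:200,600:]=cv2.resize(im[0:30,345:375],(200,200),interpolation=3)
cv2.imwrite('pics/crop2.png',c)
```

```text
[[ 47  47  45  47  47  45  47  46  45  46  47  46  46  45  46  44  44  46
   46  46  66  79  83  83  83  84]
 [ 44  47  48  48  46  45  46  47  47  45  48  46  45  44  47  46  44  45
   44  46  75  83  81  81  84  84]
 [ 47  45  50  48  46  45  46  48  46  44  48  45  46  47  46  46  47  43
   43  46  73  82  80  83  85  85]
 [ 47  46  48  47  47  44  44  46  48  45  45  46  45  46  47  45  44  47
   44  45  56  75  81  84  84  84]
 [ 46  47  48  44  47  47  47  50  47  48  49  49  50  48  49  49  50  47
   44  44  46  72  80  82  84  84]
 [ 44  47  48  46  47  45  50  48  46  46  54  60  58  50  46  51  49  50
   47  42  49  75  78  82  84  83]
 [ 46  45  48  46  46  45  46  44  48  67  97 108  95  59  38  44  50  50
   50  55  69  78  80  81  83  82]
 [ 46  47  47  48  46  45  52  48  74 106 126 117  90  48  25  35  50  51
   47  55  75  81  80  82  83  83]
 [ 46  48  46  47  47  45  51  47  70  94 100  77  44  25  18  28  50  52
   47  47  74  81  80  81  83  82]
 [ 44  45  49  46  45  46  49  38  36  38  38  27  18  20  20  25  50  50
   45  45  68  80  80  83  82  83]
 [ 47  47 
[... 443 characters left out ...]
  45  44  55  53  49  46  43  43  41  44  49  49  57  51
   42  48  75  79  80  83  81  83]
 [ 47  45  47  46  45  46  54  53  51  53  51  51  50  51  52  52  57  52
   43  46  73  79  79  82  84  81]
 [ 44  45  47  44  46  41  45  49  48  48  51  47  49  49  49  50  51  45
   46  60  76  79  81  80  82  83]
 [ 45  60  61  60  48  45  46  56  61  60  50  45  46  53  65  64  58  50
   51  68  79  79  78  83  84  82]
 [ 71  78  77  69  65  68  68  74  78  72  69  70  68  73  81  79  75  71
   70  76  78  79  80  83  81  83]
 [ 84  85  84  79  79  81  82  84  80  78  81  83  84  84  84  80  81  81
   83  80  78  79  80  81  82  81]]
row 200 [328, 329, 331, 337, 378, 379] col 350 [179, 180, 181]
```

View pics/crop2.png

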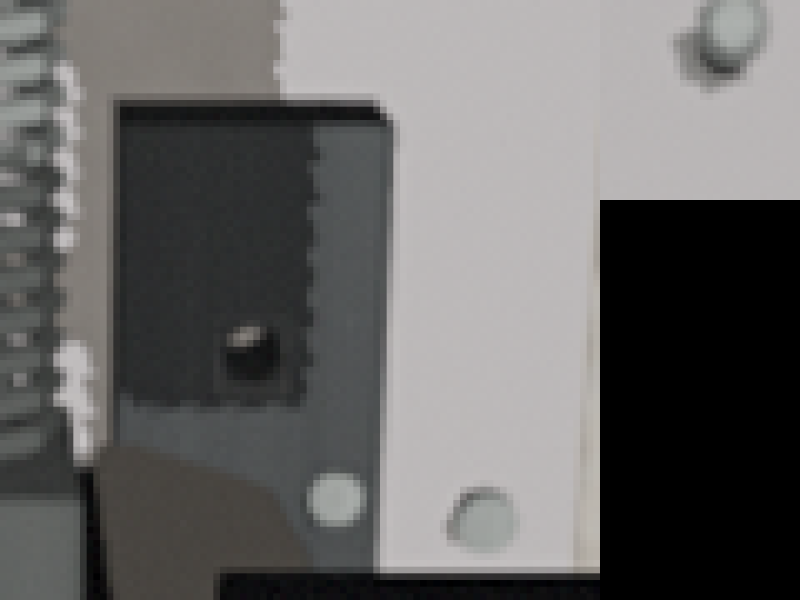

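The enlarged crop shows the hole centred at about (357.5,217.7), the plate's right edge running from (378.5,182) to (377,249), and the post head at about (364.5,4).

Run:
```python
from h import *
ci=json.load(open('w4.json')); yaw=lambda d:np.degrees(np.arctan2(d[1],d[0]))
h=onz(ci,357.5,217.7,.03); po=onz(ci,364.5,4,.04); a=onz(ci,377,249,.03); b=onz(ci,378.3,184,.03); l=onz(ci,337.7,184,.03)
print('hole',h,'post',po,'dist',np.linalg.norm((po-h)[:2]),'yaw hp',yaw(po-h),'edge yaw',yaw(b-a),'width',np.linalg.norm(b-l), 'front',(b+l)/2)
t=np.array([0.5403617,0.08847854,0.19680599]); Rt=R.from_euler('xyz',[-3.13624318,.0028278,1.24551275])
Y=np.radians(yaw(po-h)); ex=np.array([np.cos(Y),np.sin(Y)]); ey=np.array([ex[1],-ex[0]])
tgt=h[:2]+ex*.0255
print('tcp target',tgt,'yaw turn deg tool z',np.degrees(1.24551-Y)); d=tgt-t[:2]
Z=1.24551; e1=np.array([np.cos(Z),np.sin(Z)]);e2=np.array([e1[1],-e1[0]]); print('shift in current tool mm',d@e1*1e3,d@e2*1e3)
# spring points in tool frame via this picture (underside 5.4 below tcp -> block top tool z=-16.6)
for u,v,zt in((317,101,-16.6),(317,41,-16.6)):
    o,dd=ray(ci,u,v); o=Rt.inv().apply(o-t); dd=Rt.inv().apply(dd); print((o+dd*(zt*1e-3-o[2])/dd[2])*1e3)
```

```text
hole [0.56641189 0.04154876 0.03      ] post [0.62595415 0.22049879 0.04      ] dist 0.1885958521353939 yaw hp 71.59610582927245 edge yaw 72.74704396359803 width 0.03923416272982741 front [0.57681128 0.07398858 0.03      ]
tcp target [0.57446259 0.06574455] yaw turn deg tool z -0.23363948793329378
shift in current tool mm -10.643839694322466 39.57794343615771
[ 7.04680708e+01 -8.53476809e-03 -1.66000000e+01]
[ 9.32267973e+01 -2.21989770e-02 -1.66000000e+01]
```

Request:
{"method": "move_arm", "body": {
  "targets": [
    [0,0,-0.2,-3,10,0,0],
    [0,0,0,-3,11,5,0],
    [0,0,0,-3,11,15,0],
    [0,0,0,-1.6,7.6,25,0],
    [0,0,0,0,0,25,0],
    [0,0,0,0,0,25,0],
    [0,0,0,0,0,20,0],
    [0,0,0,0,0,12,0],
    [0,0,0,0,0,6,0],
    [0,0,0,0,0,3,0],
    [0,0,0,0,0,0,0]
  ]
}}

```text
clock: 6.63
tcp_pos: [0.577, 0.065, 0.0628]
tool_rot: [-3.141, 0.0, 1.253]
force: [-0.6, -0.6, -1.8]
opening: 0.0136
grasp_force: 30.0
```

Run:
```python
from h import *
s=manip.sense(); t=s['tcp_pos']; print(s['clock'],t,s['tool_rot'],s['force'])
Z=s['tool_rot'][2]; e1=np.array([np.cos(Z),np.sin(Z)]);e2=np.array([e1[1],-e1[0]])
d=np.array([.57446,.06574])-t[:2]; print('err tool',d@e1*1e3,d@e2*1e3)
cs=manip.camera_info('scene'); im=grab('scene','s2.png'); 
u,v=px(cs,np.r_[t[:2]-e1*.0255,.033]).astype(int); print(u,v)
cv2.imwrite('pics/crop3.png',cv2.resize(im[v-40:v+40,u-40:u+60,::-1],(800,640),interpolation=3)[:600])
```

```text
6.6333 [0.57703798 0.06503731 0.0628453 ] [-3.14072055e+00  3.49597869e-04  1.25289120e+00] [-0.6087665  -0.6213275  -1.78147558]
err tool -0.13833519109495 -2.668449859644412
410 194
```

View pics/crop3.png

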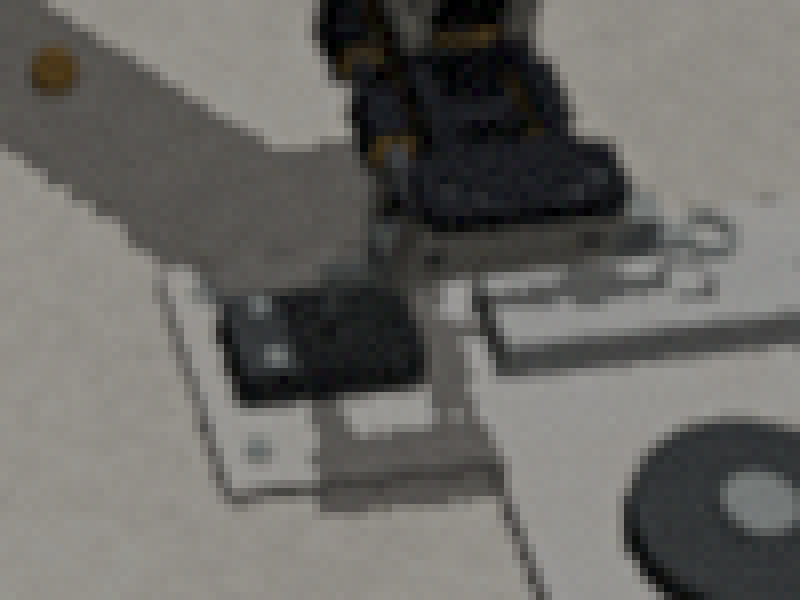

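The scene view shows the leg hanging near (410,190), just over the dark plate. I'll correct y by -2.7 mm and feel downwards.

Request:
{"method": "move_arm", "body": {
  "targets": [
    [0,0,0.2,-0.1,-2.7,3,0],
    [0,0,0,0,0,3,0],
    [0,0,0,0,0,1,0],
    [0,0,0,0,0,1,0],
    [0,0,0,0,0,0,0]
  ]
}}

```text
clock: 7.1
tcp_pos: [0.5743, 0.0664, 0.0558]
tool_rot: [3.141, -0.0, 1.25]
force: [0.4, 0.4, -1.3]
opening: 0.0137
grasp_force: 30.0
```

Request:
{"method": "move_arm", "body": {
  "targets": [
    [0,0,0,0,0,1,0],
    [0,0,0,0,0,1,0],
    [0,0,0,0,0,0,0]
  ]
}}

```text
clock: 7.35
tcp_pos: [0.5742, 0.0663, 0.0536]
tool_rot: [-3.141, 0.0, 1.249]
force: [0.5, 0.2, -1.4]
opening: 0.0139
grasp_force: 30.0
```

Request:
{"method": "move_arm", "body": {
  "targets": [
    [0,0,0,0,0,1,0],
    [0,0,0,0,0,0.5,0],
    [0,0,0,0,0,0,0]
  ]
}}

```text
clock: 7.6
tcp_pos: [0.5742, 0.0664, 0.052]
tool_rot: [-3.141, 0.0, 1.25]
force: [0.7, 1.3, -2.3]
opening: 0.0136
grasp_force: 30.0
```

Request:
{"method": "move_arm", "body": {
  "targets": [
    [0,0,0,0,0,1,0],
    [0,0,0,0,0,0.5,0],
    [0,0,0,0,0,0,0]
  ]
}}

```text
clock: 7.85
tcp_pos: [0.5742, 0.0664, 0.0506]
tool_rot: [-3.141, 0.0, 1.25]
force: [0.3, -0.2, -2.6]
opening: 0.0137
grasp_force: 30.0
```

Request:
{"method": "move_arm", "body": {
  "targets": [
    [0,0,0,0,0,1,0],
    [0,0,0,0,0,0,0]
  ]
}}

```text
clock: 8.02
tcp_pos: [0.5742, 0.0663, 0.0495]
tool_rot: [-3.141, 0.0, 1.249]
force: [-0.3, 1.0, -1.2]
opening: 0.0137
grasp_force: 30.0
```

Request:
{"method": "move_arm", "body": {
  "targets": [
    [0,0,0,0,0,1,0],
    [0,0,0,0,0,0.5,0],
    [0,0,0,0,0,0,0]
  ]
}}

```text
clock: 8.27
tcp_pos: [0.5742, 0.0664, 0.048]
tool_rot: [-3.141, 0.0, 1.249]
force: [0.2, 0.3, -1.6]
opening: 0.0139
grasp_force: 30.0
```

Request:
{"method": "move_arm", "body": {
  "targets": [
    [0,0,0,0,0,1,0],
    [0,0,0,0,0,0.5,0],
    [0,0,0,0,0,0,0]
  ]
}}

```text
clock: 8.52
tcp_pos: [0.5741, 0.0664, 0.0465]
tool_rot: [-3.141, 0.0, 1.249]
force: [-0.2, -0.5, -1.8]
opening: 0.0137
grasp_force: 30.0
```

No contact with the tip about 5 mm below the rail, so the leg is entering the hole. I'll carry on down.

Request:
{"method": "move_arm", "body": {
  "targets": [
    [0,0,0,0,0,1.5,0],
    [0,0,0,0,0,1.5,0],
    [0,0,0,0,0,1,0],
    [0,0,0,0,0,0,0]
  ]
}}

```text
clock: 8.85
tcp_pos: [0.574, 0.0663, 0.0424]
tool_rot: [-3.141, 0.0, 1.249]
force: [-0.2, 0.3, -1.4]
opening: 0.0133
grasp_force: 30.0
```

Request:
{"method": "move_arm", "body": {
  "targets": [
    [0,0,0,0,0,1,0],
    [0,0,0,0,0,1,0],
    [0,0,0,0,0,1,0],
    [0,0,0,0,0,0,0]
  ]
}}

```text
clock: 9.18
tcp_pos: [0.5741, 0.0664, 0.0395]
tool_rot: [-3.141, 0.0, 1.25]
force: [-0.2, -0.0, -1.3]
opening: 0.0135
grasp_force: 30.0
```

Request:
{"method": "move_arm", "body": {
  "targets": [
    [0,0,0,0,0,1,0],
    [0,0,0,0,0,1,0],
    [0,0,0,0,0,0,0]
  ]
}}

```text
clock: 9.43
tcp_pos: [0.5741, 0.0663, 0.0375]
tool_rot: [-3.141, 0.0, 1.25]
force: [0.2, -0.5, -1.5]
opening: 0.0139
grasp_force: 30.0
```

Request:
{"method": "move_arm", "body": {
  "targets": [
    [0,0,0,0,0,0.7,0],
    [0,0,0,0,0,0.7,0],
    [0,0,0,0,0,0,0]
  ]
}}

```text
clock: 9.68
tcp_pos: [0.5741, 0.0664, 0.0361]
tool_rot: [-3.141, 0.0, 1.249]
force: [-0.6, 0.1, -1.7]
opening: 0.0141
grasp_force: 30.0
```

Request:
{"method": "move_arm", "body": {
  "targets": [
    [0,0,0,0,0,0.5,0],
    [0,0,0,0,0,0.4,0],
    [0,0,0,0,0,0,0]
  ]
}}

```text
clock: 9.93
tcp_pos: [0.5743, 0.0664, 0.0354]
tool_rot: [3.141, -0.0, 1.249]
force: [-0.1, 0.5, -1.0]
opening: 0.0138
grasp_force: 30.0
```

Request:
{"method": "move_arm", "body": {
  "targets": [
    [0,0,0,0,0,0,0.3],
    [0,0,0,0,0,0,0.3],
    [0,0,0,0,0,0,0.3],
    [0,0,0,0,0,0,0.3],
    [0,0,0,0,0,-10,0.3],
    [0,0,0,0,0,-20,0.3],
    [0,0,0,0,0,-25,0.3],
    [0,0,0,25,0,-10,0.3],
    [0,0,0,30,0,0,0.3],
    [0,0,0,27,0,0,0.3],
    [0,0,0,0,0,0,0.3],
    [0,0,0,0,0,0,0.3]
  ]
}}

```text
clock: 10.93
tcp_pos: [0.6001, 0.1468, 0.1012]
tool_rot: [3.141, -0.002, 1.253]
force: [0.1, -1.3, 0.1]
opening: 0.0282
grasp_force: 0.0
```

Run:
```python
from h import *
s=manip.sense(); print(s['clock'],s['tcp_pos'],s['tool_rot'],s['force'])
ci=manip.camera_info('wrist'); im=grab('wrist','w5.png')
json.dump({k:(v.tolist() if hasattr(v,'tolist') else v) for k,v in ci.items()},open('w5.json','w'))
```

```text
10.9333 [0.60012837 0.14678971 0.10123404] [ 3.14122881e+00 -1.84784298e-03  1.25334702e+00] [ 0.06441626 -1.34881392  0.05191173]
```

View pics/w5.png

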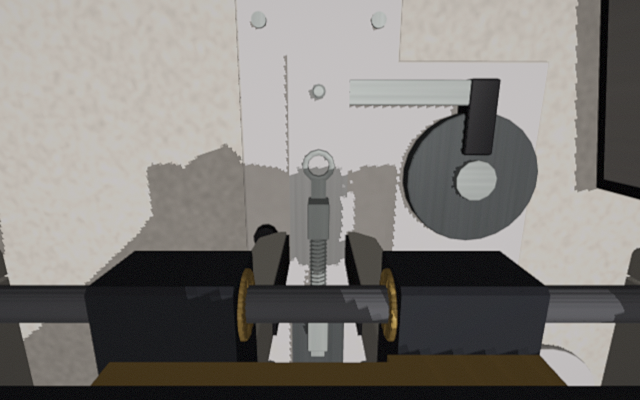

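The spring now lies on the rail with its leg in the hole. Eye ring is at (318.5,163), eye block between rows 199 and 240, and post head at (318,91), all in line.

Run:
```python
from h import *
ci=json.load(open('w5.json')); im=cv2.imread('pics/w5.png'); g=cv2.cvtColor(im,cv2.COLOR_BGR2GRAY)
t=np.array([.60012837,.14678971,.10123404]); Rt=R.from_euler('xyz',[3.14122881,-.00184784,1.25334702])
f=lambda u,v,z:(Rt.inv().apply(onz(ci,u,v,z)-t)*1e3).round(1)
print('blk col',g[185:250:2,318]); print('row220',g[220,304:334]); print('post',g[80:102,318],g[90,308:330]); print('eye row163',g[163,298:340])
print('eye',f(318.5,163,.035),'blk far',f(318,199,.052),'blk near',f(318,240,.052),'post',f(318,90.5,.04), 'hook far',f(318,285,.052))
print('post w',onz(ci,318,90.5,.04),'eye w',onz(ci,318.5,163,.035))
```

```text
blk col [105 106 105 106 105 106 104  59  60  58 102 105 106 105 106 106 105 105
 105 106 105 104 104 104 104 104 105  95  83 103  80 101  82]
row220 [130 133 134 110  98 104 105 103 106 104 105 104 104 105 104 106 106 107
 106 107 109 107 106 104  95 111 126 131 131 132]
post [194 194 194 182 154 146 175 190 188 189 189 189 188 186 186 177 148 126
 128 156 185 196] [176 152 140 134 128 135 179 191 189 189 189 189 189 191 192 167 144 163
 189 195 194 193]
eye row163 [194 196 196 159 118 137 158 169 175 165 149 184 196 195 194 194 194 195
 194 193 194 194 195 195 195 194 194 195 197 197 160 151 161 170 173 155
 170 191 196 194 195 194]
eye [33.1  1.2 66.3] blk far [12.7  0.8 49.3] blk near [-14.8   0.9  49.2] post [78.9  0.8 61.4] hook far [-47.    0.9  49.1]
post w [0.62558605 0.2216049  0.04      ] eye w [0.6116809  0.17794842 0.035     ]
```

Request:
{"method": "move_arm", "body": {
  "targets": [
    [0,0,0,-2,0.9,20,0.3],
    [0,0,0,0,0,20,0.3],
    [0,0,0,0,0,15,0.3],
    [0,0,0,0,0,8,0.3],
    [0,0,0,0,0,3,0.3],
    [0,0,0,0,0,1,0.3],
    [0,0,0,0,0,0,0.3]
  ]
}}

```text
clock: 11.57
tcp_pos: [0.6009, 0.1416, 0.034]
tool_rot: [3.141, -0.0, 1.249]
force: [0.6, -0.0, 0.4]
opening: 0.0276
grasp_force: 0.0
```

Request:
{"method": "move_arm", "body": {
  "targets": [
    [0,0,0,0,0,0,0],
    [0,0,0,0,0,0,0],
    [0,0,0,0,0,0,0],
    [0,0,0,0,0,0,0],
    [0,0,0,0,0,0,0]
  ]
}}

```text
clock: 11.98
tcp_pos: [0.6008, 0.1423, 0.0342]
tool_rot: [3.141, -0.001, 1.249]
force: [-1.0, 0.7, 4.7]
opening: 0.0137
grasp_force: 30.0
```

Request:
{"method": "move_arm", "body": {
  "targets": [
    [0,1,0,0,0,-1.9,0],
    [0,1,0,0,0,-1.9,0],
    [0,1,0,0,0,-1.9,0],
    [0,1,0,0,0,-1.9,0],
    [0,0.5,0,0,0,-0.9,0],
    [0,0,0,0,0,0,0]
  ]
}}

```text
clock: 12.48
tcp_pos: [0.6003, 0.1406, 0.042]
tool_rot: [-3.142, -0.079, 1.248]
force: [0.2, 1.4, 1.1]
opening: 0.0139
grasp_force: 30.0
```

Request:
{"method": "move_arm", "body": {
  "targets": [
    [0,0,0,3,0,0,0],
    [0,0,0,4,0,0,0],
    [0,0,0,4,0,0,0],
    [0,0,0,4,0,0,0],
    [0,0,0,0,0,0,0]
  ]
}}

```text
clock: 12.9
tcp_pos: [0.6045, 0.1555, 0.0425]
tool_rot: [-3.141, -0.076, 1.25]
force: [-0.7, -4.3, -0.1]
opening: 0.0138
grasp_force: 30.0
```

Run:
```python
from h import *
s=manip.sense(); print(s['clock'],s['tcp_pos'],s['tool_rot'],s['force'],s['grasp_force'])
im=grab('wrist','w6.png')
```

```text
12.9 [0.60446205 0.15550289 0.04245039] [-3.14059568 -0.07591128  1.2503979 ] [-0.74423211 -4.28207404 -0.14418001] 29.992695450782776
```

View pics/w6.png

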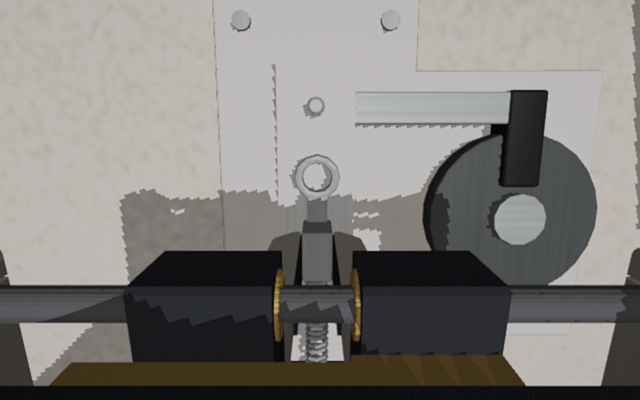

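The ring is at (317,177) and the post head at (316,105), with the post straight ahead. The pull of about 4.3 N shows the leg is anchored. Next I'll work out the remaining distance.

```bash
cat > m.py <<'E'
from h import *
def meas(im,ci,s,er,ec,pr,pc,ze,zp=.04):
    Y=s['tool_rot'][2]; e1=np.array([np.cos(Y),np.sin(Y),0]); e2=np.array([e1[1],-e1[0],0])
    d=(onz(ci,pc,pr,zp)-onz(ci,ec,er,ze))*1e3
    return d@e1,d@e2
E
python3 - <<'E'
from m import *
s=manip.sense(); ci=manip.camera_info('wrist'); im=cv2.imread('pics/w6.png'); g=cv2.cvtColor(im,cv2.COLOR_BGR2GRAY)
print('col317',[(r,int(g[r,317])) for r in range(92,206,2)])
print('row176',g[176,290:345]); print('row104',g[104,304:330])
print(meas(im,ci,s,177,317,104.5,316,.046))
E
```

```text
col317 [(92, 189), (94, 188), (96, 176), (98, 134), (100, 182), (102, 182), (104, 184), (106, 185), (108, 181), (110, 182), (112, 136), (114, 114), (116, 162), (118, 190), (120, 188), (122, 188), (124, 188), (126, 188), (128, 188), (130, 188), (132, 188), (134, 188), (136, 188), (138, 188), (140, 188), (142, 189), (144, 188), (146, 189), (148, 188), (150, 189), (152, 190), (154, 103), (156, 164), (158, 181), (160, 155), (162, 134), (164, 176), (166, 189), (168, 188), (170, 188), (172, 188), (174, 188), (176, 188), (178, 188), (180, 188), (182, 188), (184, 188), (186, 188), (188, 192), (190, 105), (192, 138), (194, 180), (196, 168), (198, 136), (200, 97), (202, 100), (204, 98)]
row176 [145 130 131 129 107 133 153 157 161 167 167 159 133 174 191 190 188 188
 189 188 188 188 188 188 188 188 188 188 188 188 188 188 188 189 191 178
 145 131 132 133 131 108 140 156 158 160 164 163 151 148 180 189 189 188
 188]
row104 [167 166 145 125 121 144 176 185 184 183 182 183 183 184 184 184 186 172
 145 136 159 184 189 187 187 189]
(np.float64(34.13188643690182), np.float64(-0.490155041171025))
```

Request:
{"method": "move_arm", "body": {
  "targets": [
    [0,0.5,0,2,0,-1.1,0],
    [0,0,0,4,0,0,0],
    [0,0,0,4,0,0,0],
    [0,0,0,4,0,0,0],
    [0,0,0,4,0,0,0],
    [0,0,0,4,0,0,0],
    [0,0,0,4,0,0,0],
    [0,0,0,2,0,0,0],
    [0,0,0,0,0,0,0],
    [0,0,0,0,0,0,0]
  ]
}}

```text
clock: 13.78
tcp_pos: [0.6119, 0.1772, 0.0447]
tool_rot: [-3.138, -0.078, 1.248]
force: [-1.4, -8.9, -2.8]
opening: 0.0138
grasp_force: 30.0
```

Run:
```python
from m import *
s=manip.sense(); ci=manip.camera_info('wrist'); im=grab('wrist','w7.png'); g=cv2.cvtColor(im,cv2.COLOR_RGB2GRAY)
print(s['clock'],s['tcp_pos'],s['tool_rot'],s['force'],s['grasp_force'])
print('col316',[(r,int(g[r,316])) for r in range(120,206,1)])
for r in (145,155,165,176,185): print(r,g[r,288:346])
# predicted post px
print('post px',px(ci,[.6256,.2216,.04]))
```

```text
13.7833 [0.61185455 0.1771532  0.04468544] [-3.13844718 -0.0780327   1.24761628] [-1.36370589 -8.94464642 -2.8350047 ] 30.00440686941147
col316 [(120, 183), (121, 184), (122, 182), (123, 183), (124, 182), (125, 183), (126, 183), (127, 184), (128, 183), (129, 183), (130, 184), (131, 184), (132, 183), (133, 183), (134, 183), (135, 183), (136, 183), (137, 183), (138, 183), (139, 183), (140, 184), (141, 183), (142, 184), (143, 185), (144, 167), (145, 138), (146, 127), (147, 144), (148, 169), (149, 178), (150, 177), (151, 176), (152, 178), (153, 179), (154, 144), (155, 110), (156, 154), (157, 177), (158, 176), (159, 164), (160, 152), (161, 144), (162, 130), (163, 155), (164, 182), (165, 185), (166, 184), (167, 184), (168, 183), (169, 183), (170, 184), (171, 183), (172, 183), (173, 184), (174, 184), (175, 183), (176, 183), (177, 183), (178, 184), (179, 184), (180, 184), (181, 183), (182, 184), (183, 184), (184, 183), (185, 184), (186, 186), (187, 187), (188, 188), (189, 165), (190, 105), (191, 73), (192, 133), (193, 170), (194, 176), (195, 170), (196, 163), (197, 162), (198, 161), (199, 13
[... 610 characters left out ...]
62 165 166 164 161
 156 146 136 153 163 170 182 186 185 185 185 187 186 152 127 128 124 116
 104 120 144 152 156 161 168 175 176 167 138 118 148 179 185 183 183 183
 184 184 183 183]
176 [184 186 184 151 126 124 106 129 149 154 157 162 161 149 132 173 186 185
 184 184 183 183 184 184 183 184 184 183 183 184 184 184 184 184 171 143
 126 127 127 129 128 132 156 126 137 152 154 156 158 158 140 153 179 184
 184 184 183 184]
185 [183 184 183 183 185 186 153 125 106 133 151 158 166 173 170 148  94  96
 150 181 187 185 185 185 184 183 184 184 184 171 140 126 127 127 128 128
 130 131 123  98  63  77 132 156 158 157 154 155 146 145 175 184 184 184
 183 183 184 184]
post px [314.69219434 153.65816966]
```

Run:
```python
from m import *
s=manip.sense(); ci=manip.camera_info('wrist')
print(meas(0,ci,s,176.7,316.3,152.5,315,.0483),meas(0,ci,s,176.7,316.3,152.5,315,.0463))
Y=s['tool_rot'][2]; e1=np.array([np.cos(Y),np.sin(Y),0]); e2=np.array([e1[1],-e1[0],0])
for n,p in(('eye',onz(ci,316.3,176.7,.0483)),('post',onz(ci,315,152.5,.04))): d=(p-s['tcp_pos'])*1e3; print(n,p,d@e1,d@e2)
```

```text
(np.float64(11.1754359522048), np.float64(-0.6743108614007702)) (np.float64(11.381478771109679), np.float64(-0.6685644959788078))
eye [0.62301288 0.21114036 0.0483    ] 35.93006756648493 -0.23926020305754842
post [0.62592573 0.22195056 0.04      ] 47.10550351868972 -0.9135710644583172
```

Request:
{"method": "move_arm", "body": {
  "targets": [
    [0,0,0,3,-0.2,0,0],
    [0,0,0,4,-0.2,0,0],
    [0,0,0,4,-0.1,0,0],
    [0,0,0,1.5,0,0,0],
    [0,0,0,0,0,0,0],
    [0,0,0,0,0,0,0]
  ]
}}

```text
clock: 14.33
tcp_pos: [0.6149, 0.187, 0.0451]
tool_rot: [-3.138, -0.075, 1.247]
force: [-1.7, -11.3, -3.2]
opening: 0.0139
grasp_force: 30.0
```

Run:
```python
from m import *
s=manip.sense(); ci=manip.camera_info('wrist'); im=grab('wrist','w8.png'); g=cv2.cvtColor(im,cv2.COLOR_RGB2GRAY)
print(s['clock'],s['tcp_pos'],s['tool_rot'],s['force'],s['grasp_force'])
Y=s['tool_rot'][2]; e1=np.array([np.cos(Y),np.sin(Y),0]); e2=np.array([e1[1],-e1[0],0])
d=(np.array([.62593,.22195,.04])-s['tcp_pos'])*1e3; print('post rel',d@e1,d@e2,'(eye 35.9,-0.2)')
print('col316',[(r,int(g[r,316])) for r in range(150,204,1)])
for r in range(164,190,3): print(r,g[r,288:346])
```

```text
14.3333 [0.61487541 0.1870229  0.04510922] [-3.13782657 -0.07455583  1.24695708] [ -1.73427823 -11.26498716  -3.1701982 ] 30.027146637439728
post rel 36.62928527707163 -0.6341207117110819 (eye 35.9,-0.2)
col316 [(150, 182), (151, 182), (152, 184), (153, 186), (154, 146), (155, 106), (156, 153), (157, 177), (158, 176), (159, 163), (160, 152), (161, 145), (162, 130), (163, 125), (164, 137), (165, 129), (166, 124), (167, 130), (168, 151), (169, 171), (170, 174), (171, 172), (172, 172), (173, 172), (174, 173), (175, 173), (176, 170), (177, 168), (178, 169), (179, 166), (180, 141), (181, 116), (182, 141), (183, 173), (184, 184), (185, 182), (186, 183), (187, 185), (188, 186), (189, 163), (190, 104), (191, 68), (192, 123), (193, 164), (194, 176), (195, 170), (196, 160), (197, 161), (198, 162), (199, 135), (200, 96), (201, 93), (202, 94), (203, 96)]
164 [182 182 182 182 183 184 186 186 154 121  96  97 131 153 162 165 165 161
 158 153 145 137 126 122 150 174 169 159 137 122 117 115 125 120 126 125
 128 143 152 157 162 170 175 175 164 137 111 147 177 184 183 183 183 183
 182 182 182 183]
167 
[... 1223 characters left out ...]
26 124 123 113 137 148 155 161 166 163 138 105 167 188
 184 185 185 185 170 141 152 162 155 144 141 155 163 171 183 188 172 142
 128 128 128 129 128 103  92 138 154 153 152 154 152 136 161 181 184 183
 182 182 182 183]
185 [182 182 185 184 170 164 165 178 145 138 149 159 166 173 169 137  91  96
 149 179 185 185 184 184 183 184 183 183 182 183 183 171 140 125 126 129
 130 129 122  96  66  85 135 154 158 155 155 153 142 163 181 184 182 183
 183 182 182 183]
188 [182 182 183 182 182 182 183 185 183 147 134 145 151 158 164 170 171 160
 128  93  95 104 114 126 154 180 187 186 186 171 162 163 141 129 122 114
  94  68  91 131 152 157 156 153 151 151 148 136 138 174 184 184 183 182
 182 183 183 183]
```

The head (centre about 315,174) now shows inside the ring, about 0.7 mm ahead of the ring's centre. I'll lower while levelling.

Request:
{"method": "move_arm", "body": {
  "targets": [
    [0,-0.5,0,0.5,-0.3,1.2,0],
    [0,-1,0,0,0,2.2,0],
    [0,-1,0,0,0,2.2,0],
    [0,0,0,0,0,0,0]
  ]
}}

```text
clock: 14.72
tcp_pos: [0.6148, 0.1889, 0.0394]
tool_rot: [-3.138, -0.031, 1.249]
force: [-2.4, -11.4, -4.3]
opening: 0.014
grasp_force: 30.1
```

Request:
{"method": "move_arm", "body": {
  "targets": [
    [0,-1,0,0,0,2.2,0],
    [0,-1,0,0,0,2.2,0],
    [0,0,0,0,0,0,0]
  ]
}}

```text
clock: 14.97
tcp_pos: [0.6147, 0.1891, 0.0349]
tool_rot: [-3.137, 0.004, 1.248]
force: [-2.6, -10.2, -4.2]
opening: 0.0136
grasp_force: 30.0
```

Request:
{"method": "move_arm", "body": {
  "targets": [
    [0,0,0,0,0,0.7,0],
    [0,0,0,0,0,0,0],
    [0,0,0,0,0,0,0]
  ]
}}

```text
clock: 15.22
tcp_pos: [0.6149, 0.1881, 0.0346]
tool_rot: [-3.138, 0.004, 1.247]
force: [-3.3, -11.8, -3.3]
opening: 0.0142
grasp_force: 30.0
```

Run:
```python
from m import *
s=manip.sense(); ci=manip.camera_info('wrist'); im=grab('wrist','w9.png'); g=cv2.cvtColor(im,cv2.COLOR_RGB2GRAY)
print(s['clock'],s['tcp_pos'],s['tool_rot'],s['force'],s['grasp_force'])
Y=s['tool_rot'][2]; e1=np.array([np.cos(Y),np.sin(Y),0]); e2=np.array([e1[1],-e1[0],0])
d=(np.array([.62593,.22195,.04])-s['tcp_pos'])*1e3; print('post rel',d@e1,d@e2)
print('post px',px(ci,[.62593,.22195,.04]),'eye px',px(ci,s['tcp_pos']+e1*.0359-np.array([0,0,0.000])))
print('col316',g[140:206,316])
for r in (165,170,176): print(r,g[r,288:346])
```

```text
15.2167 [0.61486678 0.18808742 0.03459803] [-3.13773712  0.00407199  1.24683458] [ -3.31074377 -11.7893745   -3.31494444] 30.026525259017944
post rel 35.622805038049336 -0.2915614819573177
post px [316.19012169 179.59503955] eye px [316.84193392 176.86311594]
col316 [189 189 189 189 188 189 189 189 188 189 189 190 192 176 121 104 157 181
 180 169 158 151 142 170 191 191 189 191 192 155 105 126 138 138 159 173
 172 171 172 172 172 171 170 168 168 170 145  93  84 116 107  66  80 103
 110 105 101 100 100 101 102 102 101 100 100 101]
165 [189 188 188 189 189 190 176 147 122  91  98 136 160 169 171 173 171 168
 162 147 133 163 172 176 187 191 190 191 191 190 191 191 190 183 178 170
 145 135 151 161 165 172 178 183 181 165 130 115 173 191 190 190 188 189
 189 189 189 189]
170 [189 190 189 189 189 190 192 159 140 152 160 162 164 164 156 127 154 185
 191 192 193 158 127 119 112 110 114 111 105 107 127 152 173 187 191 190
 191 191 159 130 115 103 138 155 158 164 172 170 148 146 181 190 190 189
 190 189 189 189]
176 [189 189 189 189 190 181 134 140 155 161 167 172 167 148 155 140 127 125
 127 127 127 100 113 152 169 172 172 171 172 172 173 173 166 151 139 136
 149 182 192 191 158 129 108 119 149 159 161 164 168 165 143 176 190 190
 188 189 189 190]
```

Request:
{"method": "move_arm", "body": {
  "targets": [
    [0,0,0,-1,0,0.3,0],
    [0,0,0,-1,0,0,0],
    [0,0,0,-0.5,0,0,0],
    [0,0,0,0,0,0,0],
    [0,0,0,0,0,0,0.25],
    [0,0,0,0,0,0,0.25],
    [0,0,0,0,0,0,0.25],
    [0,0,0,0,0,0,0.25],
    [0,0,0,0,0,0,0.25]
  ]
}}

```text
clock: 16.02
tcp_pos: [0.6168, 0.195, 0.0373]
tool_rot: [3.141, -0.012, 1.251]
force: [0.4, -0.7, -0.6]
opening: 0.0232
grasp_force: 0.0
```

Request:
{"method": "move_arm", "body": {
  "targets": [
    [0,0,0,0,0,-5,0.25],
    [0,0,0,0,0,-15,0.25],
    [0,0,0,0,0,-25,0.25],
    [0,0,0,0,0,-25,0.25],
    [0,0,0,0,0,-20,0.25],
    [0,0,0,-20,-15,-10,0.25],
    [0,0,0,-20,-15,0,0.25],
    [0,0,0,0,0,0,0.25],
    [0,0,0,0,0,0,0.25]
  ]
}}

```text
clock: 16.77
tcp_pos: [0.5748, 0.1631, 0.1373]
tool_rot: [3.141, -0.009, 1.249]
force: [0.1, 0.6, -0.4]
opening: 0.0228
grasp_force: 0.0
```

Run:
```python
from m import *
s=manip.sense(); ci=manip.camera_info('wrist'); im=grab('wrist','w10.png'); g=cv2.cvtColor(im,cv2.COLOR_RGB2GRAY)
print(s['clock'],s['tcp_pos'],s['tool_rot'],s['force'],s['grasp_force'],s['opening'])
p=px(ci,[.62593,.22195,.04]).round().astype(int); h=px(ci,[.5664,.0415,.036]).round(); print('post px',p,'hook',h)
u,v=p; sub=g[v-14:v+34:2,u-18:u+20:2]
for r in sub: print(' '.join('%3d'%x for x in r))
Y=np.radians(71.6); e1=np.array([np.cos(Y),np.sin(Y),0]); pp=np.array([.62593,.22195,0])
for z,k in((.035,-3.5-11),(.035,-3.5+11),(.052,-37.5+12),(.052,-37.5-12)): print(k,px(ci,pp+e1*k/1e3+[0,0,z]))
```

```text
16.7667 [0.57476572 0.16312786 0.13725846] [ 3.14080121 -0.00895266  1.24880875] [ 0.11129499  0.56629941 -0.36431005] 0.0 0.022753358714298542
post px [358 105] hook [352. 332.]
187 188 187 187 187 187 187 187 187 187 187 187 188 187 187 187 187 188 187
187 187 187 187 187 187 188 187 188 188 188 187 187 187 187 187 187 187 187
188 188 188 187 187 188 189 188 182 176 188 188 188 188 187 187 187 187 188
188 187 187 188 189 166 155 141 158 164 155 163 168 188 188 188 187 188 188
187 187 188 190 149 142 164 139 145 149 158 164 159 167 189 187 188 187 188
188 188 189 168 150 174 164 126 152 169 152 151 171 166 167 188 188 187 187
188 190 147 148 176 148 123 148 188 186 187 146 151 173 166 169 188 187 187
188 190 121 169 171 108 122 176 187 186 188 157 105 151 170 159 189 187 187
189 184 127 169 145 129 112 153 186 184 185 139 186 106 167 156 187 187 188
189 141 149 173 159 128 124 115 147 163 141 163 191 100 169 163 181 187 187
189 100 162 174 178 167 147 123 121 144 174 189 192 127 169 169 180 188 187
190 142 146 174 155 190 189 169 189 189 189 189 156 101 171 162 182 188 187
189 168 1
[... 336 characters left out ...]
75 174 158 185 189 188 188 187 188
187 188 188 189 162 126 183 183 185 185 187 184 187 188 188 188 188 188 188
187 187 188 188 191 132 182 183 185 185 186 184 185 188 188 188 187 187 187
188 187 187 188 189 146 182 182 184 185 186 184 187 188 188 188 187 187 188
188 188 188 189 174 148 182 182 184 186 187 183 186 188 187 188 187 188 188
188 188 188 190 154 143 182 182 185 185 186 183 187 188 188 188 187 188 188
187 188 188 189 183 142 181 183 184 185 187 183 187 188 188 188 188 188 187
187 188 188 188 191 146 181 182 183 185 186 183 186 188 188 187 187 188 188
-14.5 [356.44451444 124.95227574]
7.5 [357.22984385  94.35615464]
-25.5 [358.72641492 141.45330895]
-49.5 [357.80862916 174.8689636 ]
```

The ring (rows 96–124) now encloses the post head where predicted for a flat eye under tension. To check the leg's depth, I'll touch the hook block's top gently with closed fingers; it should be at z ≈ 0.052.

Request:
{"method": "move_arm", "body": {
  "targets": [
    [0,0,0,-20,6,0,0],
    [0,0,0,-25,8,0,0],
    [0,0,0,-25,8,0,0],
    [0,0,0,-18,6,0,0],
    [0,0,0,-4.7,2.3,15,0],
    [0,0,0,0,0,25,0],
    [0,0,0,0,0,20,0],
    [0,0,0,0,0,12,0],
    [0,0,0,0,0,5,0],
    [0,0,0,0,0,1,0],
    [0,0,0,0,0,0,0],
    [0,0,0,0,0,0,0]
  ]
}}

```text
clock: 17.82
tcp_pos: [0.5759, 0.0674, 0.0584]
tool_rot: [3.14, -0.01, 1.25]
force: [0.4, 0.2, 0.1]
opening: 0.0004
grasp_force: 0.0
```

Request:
{"method": "move_arm", "body": {
  "targets": [
    [0,0,0,0,0,1,0],
    [0,0,0,0,0,1,0],
    [0,0,0,0,0,0,0]
  ]
}}

```text
clock: 18.07
tcp_pos: [0.5751, 0.0669, 0.056]
tool_rot: [3.141, -0.009, 1.249]
force: [-0.1, 0.1, 0.2]
opening: 0.0008
grasp_force: 0.0
```

Request:
{"method": "move_arm", "body": {
  "targets": [
    [0,0,0,0,0,1,0],
    [0,0,0,0,0,0.5,0],
    [0,0,0,0,0,0,0]
  ]
}}

```text
clock: 18.32
tcp_pos: [0.5748, 0.0668, 0.054]
tool_rot: [-3.142, -0.009, 1.249]
force: [-0.3, 0.5, 0.1]
opening: 0.0004
grasp_force: 0.0
```

Request:
{"method": "move_arm", "body": {
  "targets": [
    [0,0,0,0,0,0.5,0],
    [0,0,0,0,0,0.5,0],
    [0,0,0,0,0,0,0]
  ]
}}

```text
clock: 18.57
tcp_pos: [0.5749, 0.0669, 0.0532]
tool_rot: [3.142, -0.009, 1.249]
force: [-0.1, 0.2, 0.7]
opening: 0.0005
grasp_force: 0.5
```

Request:
{"method": "move_arm", "body": {
  "targets": [
    [0,0,0,0,0,0.5,0],
    [0,0,0,0,0,0.3,0],
    [0,0,0,0,0,0,0]
  ]
}}

```text
clock: 18.82
tcp_pos: [0.5751, 0.0668, 0.053]
tool_rot: [3.141, -0.009, 1.249]
force: [-2.1, -0.3, 4.4]
opening: 0.0005
grasp_force: 2.7
```

Contact is at 0.053, so the leg is down. I'll retreat and hand in.

Request:
{"method": "move_arm", "body": {
  "targets": [
    [0,0,0,0,0,-5,0],
    [0,0,0,0,0,-20,0],
    [0,0,0,0,0,-30,0],
    [0,0,0,0,0,-30,0],
    [0,0,0,0,0,-30,0],
    [0,0,0,0,0,-10,0],
    [0,0,0,0,0,0,0],
    [0,0,0,0,0,0,0],
    [0,0,0,0,0,0,0]
  ]
}}

```text
clock: 19.57
tcp_pos: [0.5732, 0.0655, 0.1754]
tool_rot: [-3.138, -0.007, 1.249]
force: [-0.9, 0.5, -0.2]
opening: 0.0004
grasp_force: 0.0
```

Run:
```python
from h import *
s=manip.sense(); print(s['clock'],s['tcp_pos'],s['force']); print(manip.finish_job())
```

```text
19.5667 [0.57321666 0.06545368 0.17541887] [-0.86929369  0.52993085 -0.23015654]
the job is handed in; nothing more can be done
None
```

The spring is fitted and let go, and the job was handed in at 19.6 s: by my measurements the leg is about 15 mm down in the anchor hole and the eye rings the post under roughly 11 N, but the hand-in returned no verdict.

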